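Snap a battery pack into its charging dock

ROBOT

A 7-joint arm with a two-finger parallel gripper is mounted at the origin on the work surface. World frame = base frame: x ahead of the robot, y to its left, z up, the work surface at z = 0. Lengths are in m, angles in rad, forces in N, time in s.
With the tool pointing down it reaches from about 0.425 to 0.875 m from the base axis. Payload 8.4 kg.
Tool frame: the origin (TCP) lies midway between the tips of the shut fingers; the grasp point (between the pads) lies 19 mm behind it; z points along the fingers, y is the line along which they close (so a half turn about z gives the same grasp; the last joint's range is limited). The gripper opens to 85 mm and grips with 20 to 120 N. Pads are 22 mm wide; open, the fingers measure 114 mm over their backs; the gripper's body (76 mm by 85 mm) begins 54 mm behind the grasp point. The pads swing forward as they close: fully open they stand 13 mm farther back than shut.
Start: joints at [1.018, 0.333, 0.04, 1.465, -0.013, 1.343, -0.059], TCP at [0.285, -0.584, 0.231] pointing down, gripper open.
Joint ranges: [-2.58, 2.58], [-0.38, 2.09], [-1.3, 1.39], [0.25, 2.4], [-1.5, 4.64], [0.08, 2.09], [-2.65, 2.65]. Speed limits (rad/s): [2.22, 2.22, 2.79, 2.79, 3.14, 3.14, 3.14].

INTERFACE

Orientations are given as a unit quaternion [w, x, y, z].
In Python, from cell import * gives the robot as it stands.
- The arm moves only by the shell command python3 -m creep 'ROWS'. ROWS is JSON, a list of rows, each an object of numbers: "hand": the opening, from 0 (shut) to 1 (fully open); "dx", "dy", "dz": the shift along the tool's x, y, z in mm; "rx", "ry", "rz": the turn, a rotation vector about the tool's x, y, z in rad. A call has 1 to 5 rows; each row is the pose to reach, as a shift and turn from the pose commanded when the call began, along the tool's axes at that moment; what a row does not reach only later rows make up. A row lasts 1/10 s, in which the tool goes at most 50 mm and 8.59 degrees, less where a joint would pass 70% of its speed; a pose out of reach is approached as far as the arm can. A call with a gripper value outside its range is refused whole. The fingers move at their own pace and stop on an object; the grip force is fixed at half the most. Time passes only in rows, so rows that repeat a pose let the fingers close. It gives the time, the measured TCP pose, the force, the opening and the grip force at its end, in the units of the state.
- observe(): the state, without advancing time (a new reading comes with each control period).
- camera(name): name is "scene" or "top" or "wrist"; returns a dict with "img" (400x640x3 uint8, blue, green, red), "K" (3x3 intrinsics, pixels), "rvec" (rotation vector, rad) and "tvec" (3), from world to camera coordinates, as OpenCV has them; the wrist camera has in their place "mount" (4x4, takes a point from camera to tool coordinates, whose origin is the TCP and whose axes are the flange's). Camera axes: x right, y down, z forward; pixel columns grow to the right and rows downward; lengths in m; the calibration is good to about 2 mm. A picture is of the moment at which its call begins: read the wrist's pose just before it. There is no depth.
- sign_off(): hands the job in; it is judged then, once.
The state is a dict: "t": time; "joint_positions": joint angles; "joint_vel": joint speeds; "joint_efforts": joint torques, N m; "tool_pos": TCP position; "tool_rot": TCP orientation; "ft_force": force on the tool from outside, world axes, zero at the start; "moment": the same for the moment, N m; "gripper_width": finger opening in m; "grip_force": force on a finger pad.
Only numpy, scipy, OpenCV 4.12 (cv2) and the standard library are available. Lean on these libraries where they do the work, as an engineer would, in place of code of your own. Each camera call takes 0.05 s, during which the arm holds its last target. There are 200 camera calls.

TASK

Put the loose battery pack back on charge: lower it upright, foot first, into the empty charging dock until it rests on the two spring clips, and let go of it there. Then press down on its flat top with the closed fingers until the clips snap and it sits fully home on the contact tray, and leave it. The snap takes a firm but short push; ease off as soon as it gives, because leaning on the pack once it is home (more than about 25 N) breaks the tray; leave everything else on the table where it is.

Things in the scene. Friction and masses are not known exactly. Their poses are not given: they have to be found in the camera images.
- pack_mid (a point): The loose battery pack, standing, 0.2-0.4 kg, 122 mm tall: black block 66 (x) x 50 (y) x 50 mm high with a flat top, on a grey foot 66 x 44, 72 high. The point is its centre, 61 mm above its underside; z up, x along the long side. A half turn makes no difference. Grip the black block across its 50 mm (y), fingertips over 74 mm above the underside so that they clear the dock.
- pack_foot (a point): Centre of the pack's underside, same axes. Along each short side the foot has a rounded rib (4 to 12 mm above the underside) and above it a groove 5 mm deep (to 22 mm). The ribs snap past the dock's clips.
- dock: The empty charging dock, fixed: grey block 112 (x) x 88 (y) x 76 mm high, low black step on its -x side. Origin under its centre. In its well a sprung round steel clip on each short side (both move as one) catches the pack's ribs: the pack then stands upright by itself, 12 mm above home.
- dock_mouth (a point): Centre of the mouth of the dock's well, level with its top; z up. Well 70 (x) x 48 mm (y), rim bevelled 6 mm; the pack's x goes along this x. In the well lies a rigid contact tray; it carries the clips and is adjustable in height, left anywhere in a 24 mm range and not measured: home is with the pack's underside 44 to 68 mm below the mouth.
- dock_clips (a point): Same point as the mouth; about the snap: with the pack on the clips, the push needed on its top grows to 10 to 16 N over the first 5 mm, then falls away to nothing (a clear snap) some 7 mm down; from there the clips draw the pack down home on to the tray and hold it. The black block always stays above the mouth.
- dock_full: A second, identical dock, fixed, with a pack already in it, its top 134 mm above the table: leave it alone. Origin under the centre of its block.
- carton: Bystander: closed cardboard carton 150 x 120 x 90 mm high. Origin under its centre.
- seal_tray: Bystander: open black tray 120 x 90 x 40 mm high. Origin under its centre.
- wrench: Bystander: steel wrench, 160 long, lying flat, about 10 mm high. Origin under its centre.
- core: Bystander: cardboard tube core, 84 across, 50 mm high. Origin under its centre.
- mug: Bystander: white mug, 78 across, 90 mm high. Origin under its centre.
- cleaner: Bystander: white bottle, 64 across, 170 mm high. Origin under its centre.
- tape_stand: Bystander: black tape stand 170 x 60, 120 mm high. Origin under its centre.
Things that resemble listed ones, but are neither listed nor needed, are in the scene too. Leave any purple or red look-alike of the part that bears pack_mid alone.

How it is judged:
On the way:
1. The pack stands by itself in the empty dock's well, upright, let go of and not yet down on the contact tray (horizontal distance between pack_mid and dock_mouth below 0.005 m and angle between pack_mid's own z axis and vertical below 0.06 rad and z of pack_mid in the frame of dock_mouth below 0.051 m and contact force between pack and contact_tray_c0 below 0.3 N and contact force between the fingers and pack below 0.3 N), for 0.15 s.
At the end, for the whole second after the job is handed in: The pack stands upright (within 0.06 rad) in the empty dock's well (within 5 mm), snapped past the clips and resting on the contact tray, still and let go (horizontal distance between pack_mid and dock_mouth below 0.005 m and angle between pack_mid's own z axis and vertical below 0.06 rad and z of pack_mid in the frame of dock_mouth below 0.051 m and contact force between pack and contact_tray_c0 above 0.5 N and linear speed of pack below 0.02 m/s); the robot touches nothing.
It fails at once if The gripper leans on the pack with more than 33 N while it is down on the contact tray (both forces above 33 N) (contact force between pack and contact_tray_c0 above 33 N and contact force between the fingers and pack above 33 N).
It fails at once if Another thing on the table is shoved more than 3 cm (distance of any of carton, seal_tray, wrench, core, mug, cleaner, tape_stand from where it was at the start of the episode above 0.03 m).
It also fails if it takes over 58 s, if anything falls off the work surface, if the arm or the gripper's body presses on something with over 40 N, if the wrist force passes 120 N, or if a joint passes its speed limit or range.

## Working session

There is one attempt and no reset: what is moved stays moved. The work goes in short steps, Python scripts to look and compute and a shell command to move; the robot and the scene stay as the last step left them, time stands still between calls to the robot, and variables do not carry over. Pictures are saved under pics/ and viewed, at most 10 in all, crops included, and the job is handed in when it is done.

```bash
mkdir -p pics
python3 - <<'E'
from cell import *
import cv2,pickle
o=observe();print(o)
d={n:camera(n) for n in("scene","top","wrist")}
pickle.dump(d,open('c0.pkl','wb'))
for n in d:cv2.imwrite(f'pics/{n}0.png',d[n]['img'])
print({n:{k:v for k,v in d[n].items() if k!='img'} for n in d})
E
```

```text
{'t': 0.0, 'joint_positions': array([ 1.01775535,  0.33391028,  0.03988068,  1.46630009, -0.01338618,
        1.3432868 , -0.05850176]), 'joint_vel': array([ 4.52034504e-05, -3.09113335e-04,  5.04706421e-04,  1.12866365e-04,
       -3.83413439e-04,  1.35921607e-03,  2.10591944e-04]), 'joint_efforts': array([-1.16680226e-04, -6.58551908e+01,  1.36511061e+00, -4.05563235e+01,
        1.65474066e-02,  1.26336759e-02, -1.60984126e-05]), 'tool_pos': array([ 0.28473503, -0.58379941,  0.23040766]), 'tool_rot': array([-7.81664777e-04,  9.74366067e-01,  2.24966880e-01, -2.45586880e-04]), 'ft_force': array([-0.23857131,  0.7817112 , -0.04264659]), 'moment': array([ 0.02351774,  0.02104649, -0.03216953]), 'grip_force': 0.0, 'gripper_width': 0.08506468070252028}
{'scene': {'K': array([[403.62044204,   0.        , 324.84168705],
       [  0.        , 403.62044204, 199.51562408],
       [  0.        ,   0.        ,   1.        ]]), 'rvec': array([ 1.37722321,  1.95791079, -1.02618718]), 'tvec': array([ 0.20741762, -0.24244009,  1.57723697])}, 'top': {'K': array([[445.05704226,   0.        , 319.19945877],
       [  0.        , 445.05704226, 199.18658177],
       [  0.        ,   0.        ,   1.        ]]), 'rvec': array([ 1.96074085, -2.25730929,  0.23452044]), 'tvec': array([0.05431937, 0.55656888, 1.2967312 ])}, 'wrist': {'K': array([[345.18221562,   0.        , 319.52680238],
       [  0.        , 345.18221562, 203.0337562 ],
       [  0.        ,   0.        ,   1.        ]]), 'mount': array([[ 9.67509659e-04, -9.65893606e-01, -2.58937455e-01,
         6.63888044e-02],
       [ 9.99999516e-01,  9.80464204e-04,  7.91120976e-05,
         1.66650874e-04],
       [ 1.77465036e-04, -2.58937406e-01,  9.65894087e-01,
        -1.43601153e-01],
       [ 0.00000000e+00,  0.00000000e+00,  0.00000000e+00,
         1.00000000e+00]])}}
```

View pics/top0.png

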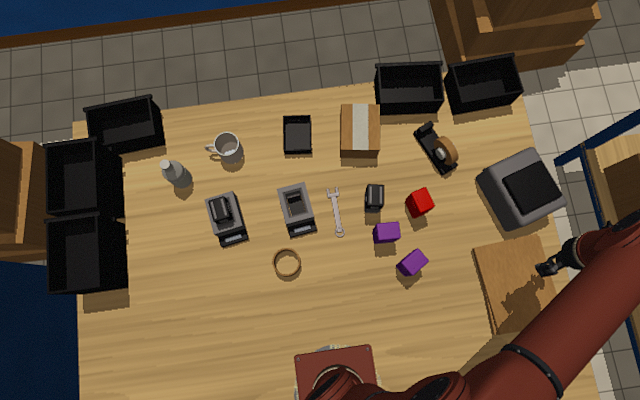

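View pics/scene0.png

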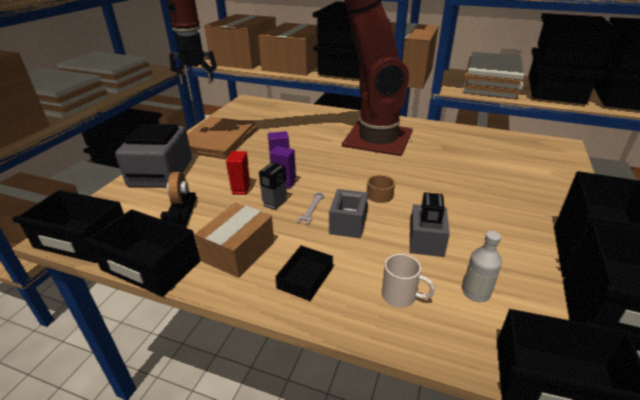

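The top view shows the loose pack at (375,196), the empty dock at (297,205), the full dock at (226,215), two purple packs at (387,232) and (412,262), and a red one at (420,202). I'll zoom in on the middle.

```bash
cat > h.py <<'E'
import numpy as np,cv2
from scipy.spatial.transform import Rotation as R
def q2R(q): return R.from_quat([q[1],q[2],q[3],q[0]]).as_matrix()
def ray(c,uv,z,pose=None):
    """pixels -> world points on plane z"""
    uv=np.atleast_2d(np.array(uv,float)); d=np.c_[uv,np.ones(len(uv))]@np.linalg.inv(c['K']).T
    if pose is None:
        Rc=cv2.Rodrigues(c['rvec'])[0].T; o=-Rc@c['tvec']
    else:
        T=np.eye(4);T[:3,:3]=q2R(pose['tool_rot']);T[:3,3]=pose['tool_pos'];T=T@c['mount'];Rc=T[:3,:3];o=T[:3,3]
    d=d@Rc.T
    return o+d*((z-o[2])/d[:,2])[:,None]
E
python3 - <<'E'
import pickle,cv2
from h import *
d=pickle.load(open('c0.pkl','rb'));c=d['top']
cv2.imwrite('pics/crop.png',cv2.resize(c['img'][160:280,200:400],None,fx=4,fy=4,interpolation=cv2.INTER_CUBIC))
print(ray(c,[(375,190)],.122),ray(c,[(294,202),(226,212)],.076))
print(ray(d['wrist'],[(320,200)],0,{'tool_rot':[-7.8e-4,.97437,.22497,-2.4e-4],'tool_pos':[.2847,-.5838,.2304]}))
E
```

```text
[[ 0.54956996 -0.18730778  0.122     ]] [[0.55718848 0.05250096 0.076     ]
 [0.55545783 0.25796364 0.076     ]]
[[ 0.25754272 -0.59743432  0.        ]]
```

View pics/crop.png

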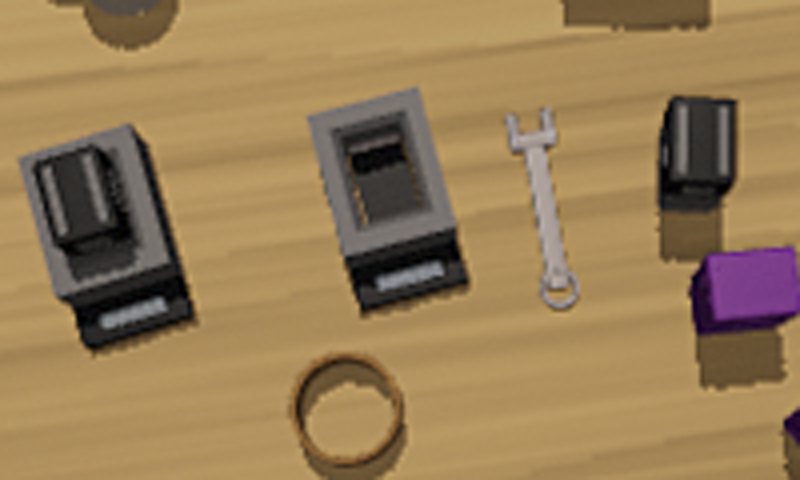

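```bash
cat >> h.py <<'E'
def rect(P):
    """4 corners -> centre, long-side yaw, side lengths (consecutive corners)"""
    P=np.array(P); a=(P[1]+P[2]-P[0]-P[3])/2; b=(P[2]+P[3]-P[0]-P[1])/2
    L=b if np.linalg.norm(b)>np.linalg.norm(a) else a
    return P.mean(0).round(4),round(float((np.arctan2(L[1],L[0])+np.pi/2)%np.pi-np.pi/2),4),np.linalg.norm(a).round(4),np.linalg.norm(b).round(4)
def to_tool(o,p,yaw):
    """shift in tool mm and rz so that tool x is along yaw (mod pi), tool at p; assumes tool down"""
    M=q2R(o['tool_rot']); s=M.T@(np.array(p)-o['tool_pos'])*1000
    cur=np.arctan2(M[1,0],M[0,0]); dy=(yaw-cur+np.pi/2)%np.pi-np.pi/2
    return s.round(1),'rz',round(float(-dy),4),'tilt',R.from_matrix(M@np.diag([1,-1,-1])).as_rotvec()[:2].round(4), 'toolyaw',round(float(cur),3)
E
python3 - <<'E'
import pickle
from cell import *
from h import *
c=pickle.load(open('c0.pkl','rb'))['top']
f=lambda L:np.array(L)/4+[200,160]-.4
k=rect(ray(c,f([(675,97),(737,101),(730,182),(668,178)]),.122)); d=rect(ray(c,f([(308,116),(418,88),(456,228),(345,256)]),.076))
print(k,d); o=observe()
print(to_tool(o,[k[0][0],k[0][1],.25],k[1]))
E
```

```text
(array([ 0.5364, -0.1858,  0.122 ]), -0.2501, np.float64(0.0451), np.float64(0.0607)) (array([0.5554, 0.0496, 0.076 ]), 0.1273, np.float64(0.0855), np.float64(0.1113))
(array([ 400.7, -247.6,  -19.1]), 'rz', 0.7039, 'tilt', array([0.0012, 0.0004]), 'toolyaw', 0.454)
```

```bash
python3 -m creep '[{"hand":1,"dx":40,"dy":-25,"dz":-4,"rz":0.14},{"hand":1,"dx":80,"dy":-50,"dz":-8,"rz":0.28},{"hand":1,"dx":120,"dy":-75,"dz":-12,"rz":0.42},{"hand":1,"dx":160,"dy":-100,"dz":-16,"rz":0.56},{"hand":1,"dx":200,"dy":-124,"dz":-19,"rz":0.70}]'
python3 - <<'E'
from cell import *
from h import *
print(to_tool(observe(),[.5364,-.1858,.25],-.25))
E
```

```text
(array([ 400.7, -247.6,  -19.1]), 'rz', 0.7038, 'tilt', array([0.0012, 0.0004]), 'toolyaw', 0.454)invalid input at $[0]: expected keys hand, dx, dy, dz, rx, ry, rz
```

All keys are required.

```bash
python3 -m creep '[{"hand":1,"dx":40,"dy":-25,"dz":-4,"rx":0,"ry":0,"rz":0.14},{"hand":1,"dx":80,"dy":-50,"dz":-8,"rx":0,"ry":0,"rz":0.28},{"hand":1,"dx":120,"dy":-75,"dz":-12,"rx":0,"ry":0,"rz":0.42},{"hand":1,"dx":160,"dy":-100,"dz":-16,"rx":0,"ry":0,"rz":0.56},{"hand":1,"dx":200,"dy":-124,"dz":-19,"rx":0,"ry":0,"rz":0.70}]'
python3 - <<'E'
from cell import *
from h import *
print(to_tool(observe(),[.5364,-.1858,.25],-.25))
E
```

```text
t: 0.65
tool_pos: [0.4103, -0.3844, 0.2504]
tool_rot: [0.0, 0.992, -0.123, 0.0]
ft_force: [0.7, -0.7, 0.5]
gripper_width: 0.0853
grip_force: 0.0
(array([  73.6, -223.5,    0.4]), 'rz', 0.0026, 'tilt', array([-0., -0.]), 'toolyaw', -0.247)
```

```bash
python3 -m creep '[{"hand":1,"dx":15,"dy":-45,"dz":0,"rx":0,"ry":0,"rz":0},{"hand":1,"dx":30,"dy":-90,"dz":0,"rx":0,"ry":0,"rz":0},{"hand":1,"dx":45,"dy":-135,"dz":0,"rx":0,"ry":0,"rz":0},{"hand":1,"dx":60,"dy":-180,"dz":0,"rx":0,"ry":0,"rz":0},{"hand":1,"dx":74,"dy":-223,"dz":0,"rx":0,"ry":0,"rz":0}]'
python3 - <<'E'
from cell import *
import cv2,pickle
camera("wrist")  # let it settle
o=observe();c=camera("wrist");pickle.dump((o,c),open('w1.pkl','wb'));cv2.imwrite('pics/w1.png',c['img']);print(o['tool_pos'],o['joint_positions'].round(2))
E
```

```text
t: 1.15
tool_pos: [0.5356, -0.1855, 0.2502]
tool_rot: [-0.0, 0.993, -0.12, 0.0]
ft_force: [1.1, -0.9, 0.0]
gripper_width: 0.0857
grip_force: 0.0
[ 0.53936746 -0.17681935  0.25007575] [ 0.43  0.17 -0.21  1.63  0.03  1.34 -1.59]
```

View pics/w1.png

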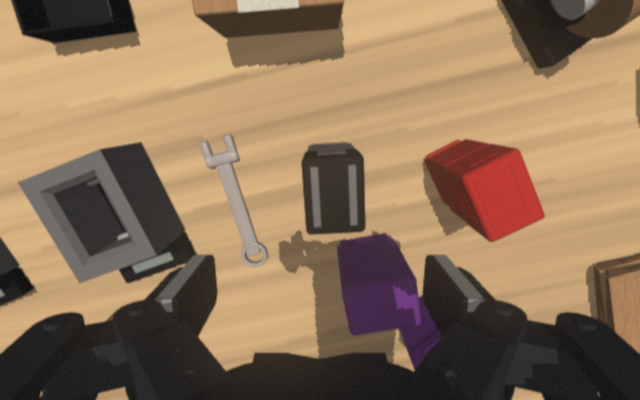

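The wrist view shows the pack top at about (305–365, 153–232), nearly square with the image. A purple pack sits just below it on the tool's -x side, and the dock is at (105,210). I'll refine the edges.

Run:
```python
import pickle
from h import *
o,c=pickle.load(open('w1.pkl','rb'));g=cv2.cvtColor(c['img'],6).astype(int)
for r in(170,195,220):print(r,g[r,298:312],g[r,356:372])
for x in(325,334,342):print(x,g[140:160,x],g[226:240,x])
m=((g>85)&(g<150)).astype(np.uint8);m[:,:306]=0;m[:,362:]=0;m[:158]=0;m[232:]=0
for k in cv2.findContours(m,0,1)[0]:
    if cv2.contourArea(k)>100:print(cv2.minAreaRect(k),cv2.fitLine(k,2,0,.01,.01).ravel())
for z in (.122,):
  P=ray(c,[(304.5,153),(363,153),(364.5,232.5),(304.5,233)],z,o);print(rect(P))
```

```text
170 [177 178 175 155  96  54  52  52  54  60  57  68  92 116] [ 79  59  58  56  52  55  53  81 133 166 174 172 173 173 172 169]
195 [159 155 158 159 149 117  75  49  55  55  54  54  57  75] [ 97  68  50  52  53  49  50  58 103 162 178 179 179 179 180 179]
220 [175 175 174 172 172 171 159 112  64  50  52  50  51  54] [109  84  59  50  49  48  48  48  68 116 154 165 164 165 164 167]
325 [167 165 151 121  92  76  72  73  74  75  75  72  78  84  78  56  49  50
  51  52] [ 49  49  50  48  48  49  57  90 135 162 166 165 165 164]
334 [170 166 144 106  82  73  73  75  75  76  72  76  83  82  66  54  50  51
  54  51] [ 46  47  50  47  45  49  69 120 154 164 166 164 165 159]
342 [168 150 122  93  80  74  72  75  77  74  73  79  87  80  59  51  52  50
  55  56] [ 48  48  46  48  45  52  84 130 159 166 164 163 147 116]
((315.4364318847656, 196.50405883789062), (59.45348358154297, 7.728951930999756), 86.34777069091797) [5.9667844e-02 9.9821830e-01 3.1536154e+02 1.9650000e+02]
((352.6691589355469, 194.89735412597656), (60.03253936767578, 7.725057601928711), 87.79740142822266) [2.7383795e-02 9.9962497e-01 3.5249231e+02 1.9450769e+02]
(array([ 0.5379, -0.1875,  0.122 ]), -0.2114, np.float64(0.0479), np.float64(0.0663))
```

Run:
```python
import pickle
from cell import *
from h import *
o,c=pickle.load(open('w1.pkl','rb'))
k=rect(ray(c,[(301.5,156.6),(363.3,151.3),(365.4,230.8),(306,235)],.122,o));print(k)
S=ray(c,[(315.4-1.78,166.5),(315.4+1.78,226.5),(352.5-.8,165),(352.5+.8,225)],.122,o);print([np.arctan2(*(S[i]-S[i+1])[1::-1]) for i in(0,2)],S.mean(0))
print(to_tool(observe(),[k[0][0],k[0][1],.085],k[1]))
D=ray(c,[(20,184),(105,148),(165,250),(82,281)],.076,o);print(rect(D))
```

```text
(array([ 0.5375, -0.1874,  0.122 ]), -0.1798, np.float64(0.0491), np.float64(0.0657))
[np.float64(-0.17689115404062652), np.float64(-0.18083101879942187)] [ 0.53599867 -0.18697706  0.122     ]
(array([  1.4,   7.9, 164.9]), 'rz', -0.052, 'tilt', array([ 0.0032, -0.0005]), 'toolyaw', -0.232)
(array([0.5567, 0.0448, 0.076 ]), 0.1652, np.float64(0.0935), np.float64(0.1089))
```

```bash
python3 -m creep '[{"hand":1,"dx":0,"dy":0,"dz":0,"rx":0,"ry":0,"rz":-0.052},{"hand":1,"dx":0,"dy":0,"dz":0,"rx":0,"ry":0,"rz":-0.052},{"hand":1,"dx":0,"dy":0,"dz":0,"rx":0,"ry":0,"rz":-0.052}]'
python3 - <<'E'
from cell import *
from h import *
o=observe();print(o['tool_pos'],to_tool(o,[.5375,-.1874,.085],-.18))
E
```

```text
t: 1.55
tool_pos: [0.5346, -0.1879, 0.25]
tool_rot: [-0.0, 0.995, -0.096, -0.0]
ft_force: [-0.1, 0.5, -0.4]
gripper_width: 0.0854
grip_force: 0.0
[ 0.53458327 -0.1879019   0.25004479] (array([  2.8,  -1. , 165. ]), 'rz', -0.0117, 'tilt', array([0.0001, 0.0004]), 'toolyaw', -0.192)
```

Run:
```python
import pickle
from cell import *
from h import *
o=observe();c=camera("wrist");g=cv2.cvtColor(c['img'],6).astype(int)
dm=(g<100).astype(np.uint8);n,l,s,ce=cv2.connectedComponentsWithStats(dm)
print([ (s[i],ce[i]) for i in range(1,n) if 1500<s[i][4]<8000])
m=((g>85)&(g<150)).astype(np.uint8)
S=[]
for k in cv2.findContours(m,0,1)[0]:
    (q,w,a)=cv2.minAreaRect(k)
    if 50<max(w)<75 and 5<min(w)<11:
        f=cv2.fitLine(k,2,0,.01,.01).ravel();print(q,w);v=f[:2]*np.sign(f[1])*30;P=ray(c,[np.array(q)-v,np.array(q)+v],.122,o);S+=list(P);print(np.arctan2(*(P[0]-P[1])[1::-1]))
print(np.mean(S,0))
for r in(170,195,220):
    b=np.where(g[r]<105)[0];b=b[(b>290)&(b<380)];print(r,b.min(),b.max())
for x in(325,334,342):print(x,g[145:165,x],g[225:242,x])
pickle.dump((o,c),open('w2.pkl','wb'))
```

```text
[(array([   6,    0,  123,   34, 3011], dtype=int32), array([67.59050149, 12.4925274 ])), (array([ 187,    0,  149,   32, 3570], dtype=int32), array([268.43221289,  15.22773109])), (array([ 492,    0,  148,   83, 6829], dtype=int32), array([555.73319666,  29.91184654])), (array([  85,  132,   97,  142, 5847], dtype=int32), array([133.65777322, 198.89173935])), (array([ 288,  141,   62,   91, 4414], dtype=int32), array([318.73584051, 185.3371092 ])), (array([ 412,  143,  114,  101, 7833], dtype=int32), array([467.74275501, 191.35146176])), (array([  22,  157,   95,   96, 4817], dtype=int32), array([ 69.00269878, 202.86319286]))]
nan
170 291 349
195 291 349
220 291 348
325 [70 73 74 76 79 78 63 53 50 51 53 53 56 55 58 54 60 55 55 56] [ 50  50  49  50  64 103 143 161 166 166 167 166 165 164 160 155 132]
334 [ 77  69  54  47  46  49  50  48  50  54  54  55  59  56  57  57  59  82
 100 109] [ 48  47  50  46  64 105 144 160 165 166 164 160 140 104  70  53  51]
342 [138 112  78  53  50  51  47  50  51  52  55  55  56  58  56  57  57  64
  69  72] [ 49  47  46  49  75 124 157 164 166 167 160 138 100  67  60  56  54]
  return _methods._mean(a, axis=axis, dtype=dtype,
  ret = ret.dtype.type(ret / rcount)
```

Run:
```python
import pickle
from h import *
o,c=pickle.load(open('w2.pkl','rb'));g=cv2.cvtColor(c['img'],6).astype(int)
for r in(170,195,220):
    x=np.arange(640); w=g[r]
    i=[j for j in range(280,300) if w[j]>=105>w[j+1]][-1]; print(r,i+(w[i]-105)/(w[i]-w[i+1]),end=' ')
    i=[j for j in range(340,360) if w[j]<105<=w[j+1]][0]; print(i+(105-w[i])/(w[i+1]-w[i]))
for x in (300,):print(g[145:165,x],g[225:240,x])
k=rect(ray(c,[(288.2,152.8),(349.6,150),(349,228.8),(288.8,231.3)],.122,o));print(k,to_tool(o,[k[0][0],k[0][1],.085],k[1]))
```

```text
170 287.6111111111111 349.135593220339
195 288.42857142857144 349.0175438596491
220 289.54901960784315 348.9347826086956
[ 70  69  59  47  41  46  40  45  47  48  53  53  53  56  55  53  59  72
  97 116] [ 53  53  52  48  59  93 136 163 169 169 170 167 165 165 165]
(array([ 0.5374, -0.1874,  0.122 ]), -0.1912, np.float64(0.0491), np.float64(0.0652)) (array([  2.7,  -1. , 165. ]), 'rz', -0.0005, 'tilt', array([0.0001, 0.0004]), 'toolyaw', -0.192)
```

```bash
python3 -m creep '[{"hand":1,"dx":2.7,"dy":-1,"dz":45,"rx":0,"ry":0,"rz":-0.005},{"hand":1,"dx":2.7,"dy":-1,"dz":90,"rx":0,"ry":0,"rz":-0.005},{"hand":1,"dx":2.7,"dy":-1,"dz":130,"rx":0,"ry":0,"rz":-0.005},{"hand":1,"dx":2.7,"dy":-1,"dz":160,"rx":0,"ry":0,"rz":-0.005},{"hand":1,"dx":2.7,"dy":-1,"dz":173,"rx":0,"ry":0,"rz":-0.005}]'
python3 -m creep '[{"hand":1,"dx":0,"dy":0,"dz":0,"rx":0,"ry":0,"rz":0},{"hand":0,"dx":0,"dy":0,"dz":0,"rx":0,"ry":0,"rz":0},{"hand":0,"dx":0,"dy":0,"dz":0,"rx":0,"ry":0,"rz":0},{"hand":0,"dx":0,"dy":0,"dz":0,"rx":0,"ry":0,"rz":0},{"hand":0,"dx":0,"dy":0,"dz":0,"rx":0,"ry":0,"rz":0}]'
python3 -m creep '[{"hand":0,"dx":0,"dy":0,"dz":0,"rx":0,"ry":0,"rz":0},{"hand":0,"dx":0,"dy":0,"dz":0,"rx":0,"ry":0,"rz":0},{"hand":0,"dx":0,"dy":0,"dz":0,"rx":0,"ry":0,"rz":0},{"hand":0,"dx":0,"dy":0,"dz":0,"rx":0,"ry":0,"rz":0}]'
```

```text
t: 2.1
tool_pos: [0.5357, -0.187, 0.0742]
tool_rot: [-0.0, 0.996, -0.093, -0.002]
ft_force: [0.6, -0.2, 0.2]
gripper_width: 0.0853
grip_force: 0.0
t: 2.6
tool_pos: [0.539, -0.1876, 0.0792]
tool_rot: [0.0, 0.996, -0.092, 0.002]
ft_force: [-0.5, -1.3, 7.3]
gripper_width: 0.0496
grip_force: 62.7
t: 3.0
tool_pos: [0.539, -0.1876, 0.0792]
tool_rot: [0.0, 0.996, -0.092, 0.002]
ft_force: [-0.5, -0.3, 6.3]
gripper_width: 0.0492
grip_force: 62.7
```

```bash
python3 -m creep '[{"hand":0,"dx":0,"dy":0,"dz":-20,"rx":0,"ry":0,"rz":0},{"hand":0,"dx":0,"dy":0,"dz":-60,"rx":0,"ry":0,"rz":0},{"hand":0,"dx":0,"dy":0,"dz":-100,"rx":0,"ry":0,"rz":-0.11},{"hand":0,"dx":0,"dy":-20,"dz":-140,"rx":0,"ry":0,"rz":-0.22},{"hand":0,"dx":0,"dy":-50,"dz":-170,"rx":0,"ry":0,"rz":-0.33}]'
python3 -m creep '[{"hand":0,"dx":10,"dy":-30,"dz":0,"rx":0,"ry":0,"rz":0},{"hand":0,"dx":20,"dy":-60,"dz":0,"rx":0,"ry":0,"rz":0},{"hand":0,"dx":20,"dy":-75,"dz":0,"rx":0,"ry":0,"rz":0},{"hand":0,"dx":20,"dy":-75,"dz":0,"rx":0,"ry":0,"rz":0},{"hand":0,"dx":20,"dy":-75,"dz":0,"rx":0,"ry":0,"rz":0}]'
python3 - <<'E'
from cell import *
from h import *
import pickle
o=observe();c=camera("wrist");pickle.dump((o,c),open('w3.pkl','wb'));cv2.imwrite('pics/w3.png',c['img']);print(to_tool(o,[.5567,.0448,.2],.165))
E
```

```text
t: 3.5
tool_pos: [0.5468, -0.1395, 0.2504]
tool_rot: [0.001, 0.997, 0.073, 0.001]
ft_force: [1.3, -0.3, -2.6]
gripper_width: 0.049
grip_force: 62.9
t: 4.0
tool_pos: [0.5555, -0.0615, 0.2473]
tool_rot: [0.0, 0.997, 0.072, -0.0]
ft_force: [0.3, -0.8, -3.1]
gripper_width: 0.0495
grip_force: 63.1
(array([  16.6, -105.1,   47.2]), 'rz', -0.02, 'tilt', array([-0.0007,  0.0003]), 'toolyaw', 0.145)
```

View pics/w3.png

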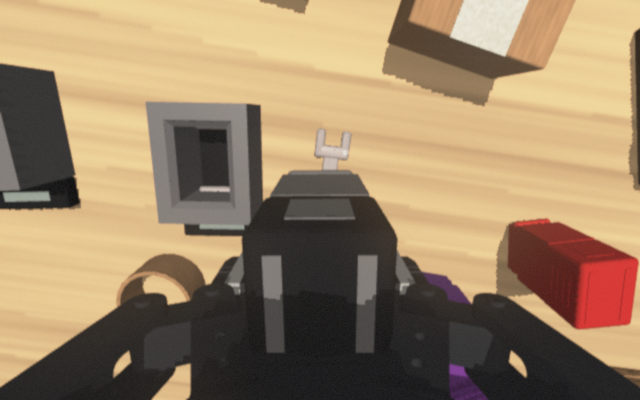

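The wrist view shows the held pack upright. The dock top spans roughly (147–250, 102–222), and its well is at (165–235, 122–207). I'll measure both.

Run:
```python
import pickle
from h import *
o,c=pickle.load(open('w3.pkl','rb'));g=cv2.GaussianBlur(cv2.cvtColor(c['img'],6),(3,3),0).astype(int)
print(g[140,140:275:3],g[190,140:275:3]);print(g[92:140,200],g[195:240,185])
print('pack far',g[190:262:2,320]); print(g[250,230:262:2],g[250,380:412:2])
s=np.abs(np.diff(g,axis=1)); v=np.abs(np.diff(g,axis=0))
def col(rs,a,b): # subpixel edge per row
    out=[]
    for r in rs: w=s[r,a:b].astype(float)**2; out.append((a+.5+(w*np.arange(b-a)).sum()/w.sum(),r))
    return np.array(out)
def row(cs,a,b):
    out=[]
    for x in cs: w=v[a:b,x].astype(float)**2; out.append((x,a+.5+(w*np.arange(b-a)).sum()/w.sum()))
    return np.array(out)
E_={'L':col(range(112,215,3),144,162),'R':col(range(112,215,3),242,255),'T':row(range(160,240,3),97,109),'B':row(range(165,235,3),216,229)}
ln={}
for k,p in E_.items():
    f=cv2.fitLine(p.astype(np.float32),cv2.DIST_HUBER,0,.01,.01).ravel();r=np.abs((p-f[2:])@[-f[1],f[0]]);ln[k]=np.cross([*f[2:],1],[*(f[2:]+f[:2]),1]);print(k,f.round(3),r.max().round(2))
X=lambda a,b:(lambda h:h[:2]/h[2])(np.cross(ln[a],ln[b]))
P=ray(c,[X('L','T'),X('R','T'),X('R','B'),X('L','B')],.076,o);print(rect(P));a=lambda i,j:np.arctan2(*(P[i]-P[j])[1::-1]);print([a(0,3),a(1,2),a(0,1)-np.pi/2,a(3,2)-np.pi/2])
```

```text
[202 204 204 173 131 132 133 133 127 108 108 101  57  55  55  55  56  55
  54  52  36  32  32  32  32  33  33  32  33  84 105 135 138 138 138 137
  83  59  60  61  91 208 211 211 211] [199 199 200 201 201 157 131 131 131 131 116 109 108  79  59  58  58  58
  62  73 137 167 169 170 173 179 168 182 181 181 126 111 131 133 133 133
 122  63  60  61  63 157 187 187 155]
[205 205 205 203 203 202 202 202 200 193 175 153 141 138 138 138 139 139
 138 137 137 137 138 137 136 136 134 126 111  97  91  89  89  91  92  87
  74  55  39  33  32  32  32  32  33  33  34  34] [ 59  62  67  73  79  90 106 118 122 123 124 124 124 126 129 130 130 131
 131 131 131 131 130 130 130 131 131 125 110  91  77  72  74  77  81  84
  86  92 107 133 163 183 190 192 192]
pack far [ 81  81  91  69  58  77  79  80  79  79  79  79  79  88 103  59  39  37
  38  38  40  40  44  44  44  44  44  43  44  43  42  42  42  42  43  42]
[200 199 198 197 196 191 116  50  46  47  47  48  49  48  49  47] [ 52  52  53  52  54  53  53  53  93 170 186 187 187 188 189 189]
L [1.07000e-01 9.94000e-01 1.51113e+02 1.57300e+02] 0.18
R [3.6000e-02 9.9900e-01 2.4818e+02 1.6300e+02] 0.11
T [1.00000e+00 2.20000e-02 2.07400e+02 1.02335e+02] 0.16
B [9.96000e-01 8.70000e-02 2.00100e+02 2.25625e+02] 1.98
(array([0.5556, 0.0493, 0.076 ]), 0.1275, np.float64(0.0884), np.float64(0.1144))
[np.float64(0.12718452967481042), np.float64(0.12784067516904818), np.float64(0.1251180419211977), np.float64(0.053645447314977224)]
```

Run:
```python
import pickle
from cell import *
from h import *
o,c=pickle.load(open('w3.pkl','rb'));g=cv2.GaussianBlur(cv2.cvtColor(c['img'],6),(3,3),0).astype(int);v=np.abs(np.diff(g,axis=0))
out=[]
for x in range(165,235,6):
    w=v[214:226,x].astype(float)**2;out.append((x,214.5+(w*np.arange(12)).sum()/w.sum()))
out=np.array(out);print(out.round(1).tolist())
B=ray(c,out,.076,o);T=ray(c,[(x,102.33+.022*(x-207.4)) for x in range(165,235,6)],.076,o)
u=np.array([np.cos(.1275),np.sin(.1275)]);print((T[:,:2]@u).mean(),(B[:,:2]@u).round(4),'v',0.5*0)
print([0.5556*u[0]+.0493*u[1],-.5556*u[1]+.0493*u[0]])
zt=o['tool_pos'][2]+.0428
e=ray(c,[(320,219),(242,250),(396,250)],zt,o);M=q2R(o['tool_rot']);print('pack edges in tool mm',((e-o['tool_pos'])@M*1000).round(1))
for x in (280,300,320,340,360): print(x,218-6+np.argmin(np.diff(g[212:228,x]))+6)
```

```text
[[165.0, 223.1], [171.0, 223.1], [177.0, 223.4], [183.0, 224.0], [189.0, 223.8], [195.0, 224.0], [201.0, 223.6], [207.0, 223.9], [213.0, 223.8], [219.0, 223.9], [225.0, 223.9], [231.0, 224.2]]
0.6145813038371453 [0.5024 0.5025 0.5023 0.5019 0.5021 0.502  0.5025 0.5023 0.5026 0.5026
 0.5026 0.5025] v 0.0
[np.float64(0.5573588615693322), np.float64(-0.021747400537486285)]
pack edges in tool mm [[ 34.3   0.  -42.8]
 [ 24.1 -24.4 -42.8]
 [ 24.1  23.9 -42.8]]
280 223
300 225
320 225
340 225
360 223
```

Run:
```python
from cell import *
from h import *
o=observe();print(to_tool(o,[.5567,.0495,.17],.1275))
```

```text
(array([  17.2, -110.5,   77.1]), 'rz', 0.0162, 'tilt', array([-0.0007,  0.0004]), 'toolyaw', 0.144)
```

```bash
python3 -m creep '[{"hand":0,"dx":5,"dy":-35,"dz":0,"rx":0,"ry":0,"rz":0.016},{"hand":0,"dx":10,"dy":-70,"dz":10,"rx":0,"ry":0,"rz":0.016},{"hand":0,"dx":17.2,"dy":-110.5,"dz":35,"rx":0,"ry":0,"rz":0.016},{"hand":0,"dx":17.2,"dy":-110.5,"dz":70,"rx":0,"ry":0,"rz":0.016},{"hand":0,"dx":17.2,"dy":-110.5,"dz":77,"rx":0,"ry":0,"rz":0.016}]'
python3 -m creep '[{"hand":0,"dx":0,"dy":0,"dz":0,"rx":0,"ry":0,"rz":0},{"hand":0,"dx":0,"dy":0,"dz":0,"rx":0,"ry":0,"rz":0},{"hand":0,"dx":0,"dy":0,"dz":0,"rx":0,"ry":0,"rz":0},{"hand":0,"dx":0,"dy":0,"dz":0,"rx":0,"ry":0,"rz":0}]'
python3 - <<'E'
from cell import *
from h import *
import pickle
o=observe();print(o['ft_force'],to_tool(o,[.5567,.0495,.17],.1275));c=camera("wrist");s=camera("scene");pickle.dump((o,c,s),open('w4.pkl','wb'))
cv2.imwrite('pics/w4.png',np.hstack([cv2.resize(c['img'][60:320,160:480],(400,325)),cv2.resize(s['img'][120:250,280:440],(400,325),interpolation=2)]))
E
```

```text
t: 4.55
tool_pos: [0.5547, 0.0501, 0.1665]
tool_rot: [0.0, 0.998, 0.065, -0.003]
ft_force: [-0.4, -1.1, -3.2]
gripper_width: 0.0498
grip_force: 63.2
t: 4.95
tool_pos: [0.5576, 0.0504, 0.1716]
tool_rot: [0.0, 0.998, 0.064, 0.001]
ft_force: [0.2, 0.5, -3.6]
gripper_width: 0.0495
grip_force: 63.2
[ 0.2297737   0.49801309 -3.55420525] (array([-1. ,  0.7,  1.6]), 'rz', 0.0004, 'tilt', array([-0.0001, -0.0021]), 'toolyaw', 0.128)
```

View pics/w4.png

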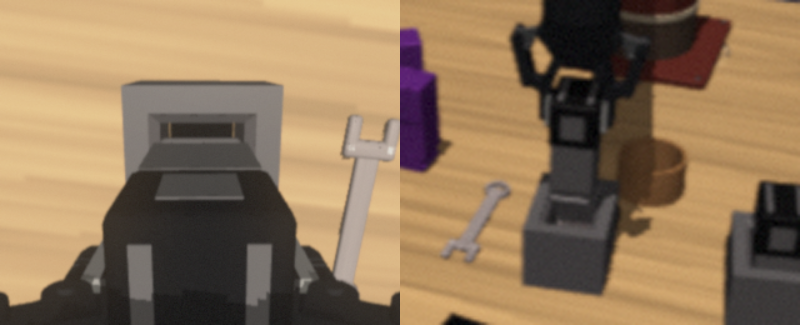

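The pack hangs straight above the well: in the wrist view the dock's centre is at crop column 202 and the foot's at 201. Lowering now.

```bash
python3 -m creep '[{"hand":0,"dx":-0.5,"dy":0.5,"dz":6,"rx":0,"ry":0,"rz":0},{"hand":0,"dx":-0.5,"dy":0.5,"dz":12,"rx":0,"ry":0,"rz":0},{"hand":0,"dx":-0.5,"dy":0.5,"dz":18,"rx":0,"ry":0,"rz":0},{"hand":0,"dx":-0.5,"dy":0.5,"dz":22,"rx":0,"ry":0,"rz":0},{"hand":0,"dx":-0.5,"dy":0.5,"dz":26,"rx":0,"ry":0,"rz":0}]'
python3 -m creep '[{"hand":0,"dx":0,"dy":0,"dz":4,"rx":0,"ry":0,"rz":0},{"hand":0,"dx":0,"dy":0,"dz":8,"rx":0,"ry":0,"rz":0},{"hand":0,"dx":0,"dy":0,"dz":12,"rx":0,"ry":0,"rz":0},{"hand":0,"dx":0,"dy":0,"dz":14,"rx":0,"ry":0,"rz":0},{"hand":0,"dx":0,"dy":0,"dz":14,"rx":0,"ry":0,"rz":0}]'
```

```text
t: 5.55
tool_pos: [0.5563, 0.0505, 0.1437]
tool_rot: [-0.0, 0.998, 0.065, -0.0]
ft_force: [1.4, 0.2, 0.6]
gripper_width: 0.0492
grip_force: 63.6
t: 6.05
tool_pos: [0.5568, 0.0505, 0.1301]
tool_rot: [-0.0, 0.998, 0.065, 0.0]
ft_force: [4.7, 1.2, -4.8]
gripper_width: 0.0492
grip_force: 63.3
```

```bash
python3 -m creep '[{"hand":0,"dx":1,"dy":0,"dz":0,"rx":0,"ry":0,"rz":0},{"hand":0,"dx":1,"dy":0,"dz":2,"rx":0,"ry":0,"rz":0},{"hand":0,"dx":1,"dy":0,"dz":4,"rx":0,"ry":0,"rz":0},{"hand":0,"dx":1,"dy":0,"dz":4,"rx":0,"ry":0,"rz":0}]'
```

```text
t: 6.45
tool_pos: [0.5572, 0.0505, 0.1259]
tool_rot: [-0.0, 0.998, 0.065, -0.0]
ft_force: [2.1, -0.0, -3.1]
gripper_width: 0.0494
grip_force: 63.5
```

Side force is down. Continuing slowly from here, since the clips can be anywhere from TCP 0.123 to 0.099.

```bash
python3 -m creep '[{"hand":0,"dx":0.5,"dy":0,"dz":1,"rx":0,"ry":0,"rz":0},{"hand":0,"dx":0.5,"dy":0,"dz":2,"rx":0,"ry":0,"rz":0},{"hand":0,"dx":0.5,"dy":0,"dz":3,"rx":0,"ry":0,"rz":0},{"hand":0,"dx":0.5,"dy":0,"dz":3,"rx":0,"ry":0,"rz":0}]'
```

```text
t: 6.85
tool_pos: [0.5575, 0.0506, 0.1229]
tool_rot: [-0.0, 0.998, 0.065, -0.0]
ft_force: [-0.4, 0.0, -1.8]
gripper_width: 0.0493
grip_force: 63.5
```

```bash
python3 -m creep '[{"hand":0,"dx":0,"dy":0,"dz":1,"rx":0,"ry":0,"rz":0},{"hand":0,"dx":0,"dy":0,"dz":2,"rx":0,"ry":0,"rz":0},{"hand":0,"dx":0,"dy":0,"dz":2,"rx":0,"ry":0,"rz":0}]'
```

```text
t: 7.15
tool_pos: [0.5578, 0.0506, 0.1211]
tool_rot: [-0.0, 0.998, 0.065, -0.0]
ft_force: [-0.2, 0.3, -2.4]
gripper_width: 0.0493
grip_force: 63.5
```

```bash
python3 -m creep '[{"hand":0,"dx":0,"dy":0,"dz":1,"rx":0,"ry":0,"rz":0},{"hand":0,"dx":0,"dy":0,"dz":2,"rx":0,"ry":0,"rz":0},{"hand":0,"dx":0,"dy":0,"dz":2,"rx":0,"ry":0,"rz":0}]'
```

```text
t: 7.45
tool_pos: [0.5578, 0.0507, 0.1191]
tool_rot: [-0.0, 0.998, 0.065, -0.0]
ft_force: [-0.9, -0.6, -2.9]
gripper_width: 0.049
grip_force: 63.5
```

```bash
python3 -m creep '[{"hand":0,"dx":0,"dy":0,"dz":1,"rx":0,"ry":0,"rz":0},{"hand":0,"dx":0,"dy":0,"dz":2,"rx":0,"ry":0,"rz":0},{"hand":0,"dx":0,"dy":0,"dz":2,"rx":0,"ry":0,"rz":0}]'
```

```text
t: 7.75
tool_pos: [0.5578, 0.0506, 0.117]
tool_rot: [-0.0, 0.998, 0.065, -0.0]
ft_force: [-0.0, -0.3, -3.1]
gripper_width: 0.0492
grip_force: 63.5
```

```bash
python3 -m creep '[{"hand":0,"dx":0,"dy":0,"dz":1,"rx":0,"ry":0,"rz":0},{"hand":0,"dx":0,"dy":0,"dz":1.5,"rx":0,"ry":0,"rz":0},{"hand":0,"dx":0,"dy":0,"dz":1.5,"rx":0,"ry":0,"rz":0}]'
```

```text
t: 8.05
tool_pos: [0.5579, 0.0506, 0.1157]
tool_rot: [-0.0, 0.998, 0.065, -0.0]
ft_force: [0.4, -0.3, -3.0]
gripper_width: 0.0496
grip_force: 63.5
```

```bash
python3 -m creep '[{"hand":0,"dx":0,"dy":0,"dz":1,"rx":0,"ry":0,"rz":0},{"hand":0,"dx":0,"dy":0,"dz":2,"rx":0,"ry":0,"rz":0},{"hand":0,"dx":0,"dy":0,"dz":2,"rx":0,"ry":0,"rz":0}]'
```

```text
t: 8.35
tool_pos: [0.5578, 0.0506, 0.1136]
tool_rot: [-0.0, 0.998, 0.065, -0.0]
ft_force: [0.9, 0.3, -3.6]
gripper_width: 0.0494
grip_force: 63.5
```

```bash
python3 -m creep '[{"hand":0,"dx":0,"dy":0,"dz":1,"rx":0,"ry":0,"rz":0},{"hand":0,"dx":0,"dy":0,"dz":2,"rx":0,"ry":0,"rz":0},{"hand":0,"dx":0,"dy":0,"dz":2,"rx":0,"ry":0,"rz":0}]'
```

```text
t: 8.65
tool_pos: [0.5578, 0.0507, 0.1116]
tool_rot: [-0.0, 0.998, 0.065, -0.0]
ft_force: [-0.1, 1.0, -2.9]
gripper_width: 0.0497
grip_force: 63.5
```

```bash
python3 -m creep '[{"hand":0,"dx":0,"dy":0,"dz":1,"rx":0,"ry":0,"rz":0},{"hand":0,"dx":0,"dy":0,"dz":2,"rx":0,"ry":0,"rz":0},{"hand":0,"dx":0,"dy":0,"dz":2,"rx":0,"ry":0,"rz":0}]'
```

```text
t: 8.95
tool_pos: [0.5578, 0.0506, 0.1096]
tool_rot: [-0.0, 0.998, 0.065, -0.0]
ft_force: [-0.3, 1.2, -2.7]
gripper_width: 0.0497
grip_force: 63.5
```

```bash
python3 -m creep '[{"hand":0,"dx":0,"dy":0,"dz":1,"rx":0,"ry":0,"rz":0},{"hand":0,"dx":0,"dy":0,"dz":2,"rx":0,"ry":0,"rz":0},{"hand":0,"dx":0,"dy":0,"dz":2,"rx":0,"ry":0,"rz":0}]'
```

```text
t: 9.25
tool_pos: [0.5578, 0.0506, 0.1076]
tool_rot: [-0.0, 0.998, 0.065, -0.0]
ft_force: [-0.8, -0.3, -3.6]
gripper_width: 0.0494
grip_force: 63.5
```

```bash
python3 -m creep '[{"hand":0,"dx":0,"dy":0,"dz":1,"rx":0,"ry":0,"rz":0},{"hand":0,"dx":0,"dy":0,"dz":2,"rx":0,"ry":0,"rz":0},{"hand":0,"dx":0,"dy":0,"dz":2,"rx":0,"ry":0,"rz":0}]'
```

```text
t: 9.55
tool_pos: [0.5578, 0.0506, 0.1056]
tool_rot: [-0.0, 0.998, 0.065, -0.0]
ft_force: [0.2, -0.8, -3.1]
gripper_width: 0.0497
grip_force: 63.5
```

```bash
python3 -m creep '[{"hand":0,"dx":0,"dy":0,"dz":1,"rx":0,"ry":0,"rz":0},{"hand":0,"dx":0,"dy":0,"dz":1.5,"rx":0,"ry":0,"rz":0},{"hand":0,"dx":0,"dy":0,"dz":1.5,"rx":0,"ry":0,"rz":0}]'
```

```text
t: 9.85
tool_pos: [0.5578, 0.0506, 0.1041]
tool_rot: [-0.0, 0.998, 0.065, -0.0]
ft_force: [0.2, -0.4, -3.1]
gripper_width: 0.0493
grip_force: 63.5
```

```bash
python3 -m creep '[{"hand":0,"dx":0,"dy":0,"dz":1,"rx":0,"ry":0,"rz":0},{"hand":0,"dx":0,"dy":0,"dz":1.5,"rx":0,"ry":0,"rz":0},{"hand":0,"dx":0,"dy":0,"dz":1.5,"rx":0,"ry":0,"rz":0}]'
```

```text
t: 10.15
tool_pos: [0.5578, 0.0506, 0.1026]
tool_rot: [-0.0, 0.998, 0.065, -0.0]
ft_force: [0.2, 1.0, -3.0]
gripper_width: 0.0492
grip_force: 63.5
```

```bash
python3 -m creep '[{"hand":0,"dx":0,"dy":0,"dz":1,"rx":0,"ry":0,"rz":0},{"hand":0,"dx":0,"dy":0,"dz":1.5,"rx":0,"ry":0,"rz":0},{"hand":0,"dx":0,"dy":0,"dz":1.5,"rx":0,"ry":0,"rz":0}]'
```

```text
t: 10.45
tool_pos: [0.558, 0.0507, 0.1013]
tool_rot: [-0.0, 0.998, 0.065, 0.0]
ft_force: [0.1, 0.6, -1.8]
gripper_width: 0.0494
grip_force: 63.4
```

Force is starting to rise (−3.0 → −1.8), so this is probably the clips. A little further.

```bash
python3 -m creep '[{"hand":0,"dx":0,"dy":0,"dz":0.7,"rx":0,"ry":0,"rz":0},{"hand":0,"dx":0,"dy":0,"dz":0.7,"rx":0,"ry":0,"rz":0}]'
```

```text
t: 10.65
tool_pos: [0.5584, 0.0507, 0.1009]
tool_rot: [-0.0, 0.998, 0.065, 0.001]
ft_force: [1.6, 0.3, -1.1]
gripper_width: 0.0492
grip_force: 63.5
```

```bash
python3 -m creep '[{"hand":0,"dx":0,"dy":0,"dz":0.7,"rx":0,"ry":0,"rz":0},{"hand":0,"dx":0,"dy":0,"dz":0.7,"rx":0,"ry":0,"rz":0}]'
```

```text
t: 10.85
tool_pos: [0.5587, 0.0508, 0.1004]
tool_rot: [-0.0, 0.998, 0.065, 0.001]
ft_force: [3.1, -0.1, 0.8]
gripper_width: 0.0493
grip_force: 63.6
```

```bash
python3 -m creep '[{"hand":0.5,"dx":0,"dy":0,"dz":0,"rx":0,"ry":0,"rz":0},{"hand":1,"dx":0,"dy":0,"dz":0,"rx":0,"ry":0,"rz":0},{"hand":1,"dx":0,"dy":0,"dz":0,"rx":0,"ry":0,"rz":0},{"hand":1,"dx":0,"dy":0,"dz":0,"rx":0,"ry":0,"rz":0},{"hand":1,"dx":0,"dy":0,"dz":0,"rx":0,"ry":0,"rz":0}]'
python3 -m creep '[{"hand":1,"dx":0,"dy":0,"dz":-30,"rx":0,"ry":0,"rz":0},{"hand":1,"dx":0,"dy":0,"dz":-70,"rx":0,"ry":0,"rz":0},{"hand":1,"dx":0,"dy":0,"dz":-110,"rx":0,"ry":0,"rz":0},{"hand":1,"dx":0,"dy":0,"dz":-130,"rx":0,"ry":0,"rz":0},{"hand":1,"dx":0,"dy":0,"dz":-130,"rx":0,"ry":0,"rz":0}]'
python3 -m creep '[{"hand":0,"dx":0,"dy":0,"dz":0,"rx":0,"ry":0,"rz":0},{"hand":0,"dx":0,"dy":0,"dz":0,"rx":0,"ry":0,"rz":0},{"hand":0,"dx":0,"dy":0,"dz":0,"rx":0,"ry":0,"rz":0}]'
python3 - <<'E'
from cell import *
from h import *
import pickle
o=observe();c=camera("wrist");s=camera("scene");pickle.dump((o,c,s),open('w5.pkl','wb'));print(o['ft_force'])
cv2.imwrite('pics/w5.png',np.hstack([cv2.resize(c['img'][60:320,160:480],(400,325)),cv2.resize(s['img'][120:250,280:440],(400,325),interpolation=2)]))
E
```

```text
t: 11.35
tool_pos: [0.5576, 0.0506, 0.0996]
tool_rot: [0.0, 0.998, 0.065, -0.0]
ft_force: [-0.5, 0.4, 0.8]
gripper_width: 0.0855
grip_force: 0.0
t: 11.85
tool_pos: [0.5594, 0.051, 0.2334]
tool_rot: [0.0, 0.998, 0.065, 0.003]
ft_force: [-0.7, -0.0, -0.2]
gripper_width: 0.0854
grip_force: 0.0
t: 12.15
tool_pos: [0.5572, 0.0506, 0.2285]
tool_rot: [-0.0, 0.998, 0.065, -0.001]
ft_force: [-0.9, 0.2, 0.2]
gripper_width: 0.0439
grip_force: 0.0
[-0.88879204  0.20562907  0.19642716]
```

View pics/w5.png

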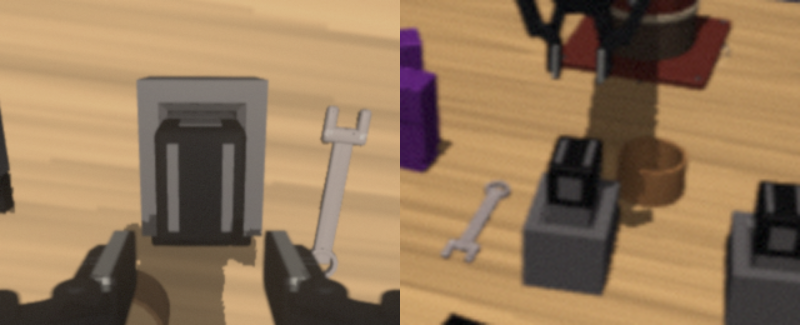

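The pack stands upright in the well on the clips, and the fingers are clear above it. Now I shut the fingers and come down to just above its top, which should be near z 0.143.

```bash
python3 -m creep '[{"hand":0,"dx":0,"dy":0,"dz":0,"rx":0,"ry":0,"rz":0},{"hand":0,"dx":0,"dy":0,"dz":0,"rx":0,"ry":0,"rz":0},{"hand":0,"dx":0,"dy":0,"dz":20,"rx":0,"ry":0,"rz":0},{"hand":0,"dx":0,"dy":0,"dz":45,"rx":0,"ry":0,"rz":0},{"hand":0,"dx":0,"dy":0,"dz":65,"rx":0,"ry":0,"rz":0}]'
python3 -m creep '[{"hand":0,"dx":0,"dy":0,"dz":8,"rx":0,"ry":0,"rz":0},{"hand":0,"dx":0,"dy":0,"dz":13,"rx":0,"ry":0,"rz":0},{"hand":0,"dx":0,"dy":0,"dz":13,"rx":0,"ry":0,"rz":0},{"hand":0,"dx":0,"dy":0,"dz":13,"rx":0,"ry":0,"rz":0}]'
```

```text
t: 12.75
tool_pos: [0.5577, 0.0506, 0.1637]
tool_rot: [-0.0, 0.998, 0.065, -0.0]
ft_force: [-0.1, -0.1, -0.3]
gripper_width: 0.0
grip_force: 0.0
t: 13.15
tool_pos: [0.5584, 0.0508, 0.1528]
tool_rot: [-0.0, 0.998, 0.065, 0.001]
ft_force: [0.5, 0.2, 0.8]
gripper_width: -0.0001
grip_force: 0.0
```

```bash
python3 -m creep '[{"hand":0,"dx":0,"dy":0,"dz":2,"rx":0,"ry":0,"rz":0},{"hand":0,"dx":0,"dy":0,"dz":4,"rx":0,"ry":0,"rz":0},{"hand":0,"dx":0,"dy":0,"dz":6,"rx":0,"ry":0,"rz":0},{"hand":0,"dx":0,"dy":0,"dz":6,"rx":0,"ry":0,"rz":0}]'
```

```text
t: 13.55
tool_pos: [0.5577, 0.0506, 0.1456]
tool_rot: [-0.0, 0.998, 0.065, -0.0]
ft_force: [-1.2, -1.4, -0.5]
gripper_width: 0.0005
grip_force: 0.0
```

```bash
python3 -m creep '[{"hand":0,"dx":0,"dy":0,"dz":1,"rx":0,"ry":0,"rz":0},{"hand":0,"dx":0,"dy":0,"dz":2,"rx":0,"ry":0,"rz":0},{"hand":0,"dx":0,"dy":0,"dz":2,"rx":0,"ry":0,"rz":0}]'
```

```text
t: 13.85
tool_pos: [0.5578, 0.0506, 0.1437]
tool_rot: [-0.0, 0.998, 0.065, -0.0]
ft_force: [0.3, -0.6, 0.1]
gripper_width: 0.0002
grip_force: 0.0
```

```bash
python3 -m creep '[{"hand":0,"dx":0,"dy":0,"dz":1,"rx":0,"ry":0,"rz":0},{"hand":0,"dx":0,"dy":0,"dz":2,"rx":0,"ry":0,"rz":0},{"hand":0,"dx":0,"dy":0,"dz":2,"rx":0,"ry":0,"rz":0}]'
```

```text
t: 14.15
tool_pos: [0.5588, 0.0508, 0.1427]
tool_rot: [-0.0, 0.998, 0.065, 0.001]
ft_force: [0.2, 0.1, 4.8]
gripper_width: -0.0001
grip_force: 2.5
```

```bash
python3 -m creep '[{"hand":0,"dx":0,"dy":0,"dz":1,"rx":0,"ry":0,"rz":0},{"hand":0,"dx":0,"dy":0,"dz":1.5,"rx":0,"ry":0,"rz":0},{"hand":0,"dx":0,"dy":0,"dz":1.5,"rx":0,"ry":0,"rz":0}]'
```

```text
t: 14.45
tool_pos: [0.5596, 0.051, 0.1421]
tool_rot: [-0.0, 0.998, 0.065, 0.002]
ft_force: [2.2, -0.2, 9.6]
gripper_width: -0.0002
grip_force: 4.7
```

```bash
python3 -m creep '[{"hand":0,"dx":-0.5,"dy":0,"dz":1,"rx":0,"ry":0,"rz":0},{"hand":0,"dx":-0.5,"dy":0,"dz":1,"rx":0,"ry":0,"rz":0}]'
```

```text
t: 14.65
tool_pos: [0.5593, 0.0509, 0.1414]
tool_rot: [-0.0, 0.998, 0.065, 0.002]
ft_force: [0.8, 1.3, 11.0]
gripper_width: 0.0
grip_force: 5.4
```

```bash
python3 -m creep '[{"hand":0,"dx":0,"dy":0,"dz":1,"rx":0,"ry":0,"rz":0},{"hand":0,"dx":0,"dy":0,"dz":1,"rx":0,"ry":0,"rz":0}]'
```

```text
t: 14.85
tool_pos: [0.5593, 0.051, 0.1404]
tool_rot: [-0.0, 0.998, 0.065, 0.002]
ft_force: [1.0, 0.3, 11.4]
gripper_width: -0.0002
grip_force: 5.3
```

```bash
python3 -m creep '[{"hand":0,"dx":0,"dy":0,"dz":1,"rx":0,"ry":0,"rz":0},{"hand":0,"dx":0,"dy":0,"dz":1,"rx":0,"ry":0,"rz":0}]'
```

```text
t: 15.05
tool_pos: [0.5588, 0.0509, 0.139]
tool_rot: [-0.0, 0.998, 0.065, 0.002]
ft_force: [0.3, 0.0, 7.4]
gripper_width: 0.0002
grip_force: 3.7
```

Force is falling and the clips are giving. Another millimetre.

```bash
python3 -m creep '[{"hand":0,"dx":0,"dy":0,"dz":1,"rx":0,"ry":0,"rz":0},{"hand":0,"dx":0,"dy":0,"dz":1,"rx":0,"ry":0,"rz":0}]'
```

```text
t: 15.25
tool_pos: [0.5578, 0.0507, 0.1368]
tool_rot: [-0.0, 0.998, 0.065, 0.001]
ft_force: [-0.3, -0.4, 0.3]
gripper_width: -0.0004
grip_force: 0.2
```

```bash
python3 -m creep '[{"hand":0,"dx":0,"dy":0,"dz":1,"rx":0,"ry":0,"rz":0},{"hand":0,"dx":0,"dy":0,"dz":2,"rx":0,"ry":0,"rz":0},{"hand":0,"dx":0,"dy":0,"dz":2,"rx":0,"ry":0,"rz":0}]'
```

```text
t: 15.55
tool_pos: [0.557, 0.0505, 0.1339]
tool_rot: [-0.0, 0.998, 0.065, -0.0]
ft_force: [0.4, 0.1, 0.3]
gripper_width: 0.0002
grip_force: 0.0
```

```bash
python3 -m creep '[{"hand":0,"dx":0,"dy":0,"dz":1,"rx":0,"ry":0,"rz":0},{"hand":0,"dx":0,"dy":0,"dz":2,"rx":0,"ry":0,"rz":0},{"hand":0,"dx":0,"dy":0,"dz":2,"rx":0,"ry":0,"rz":0}]'
```

```text
t: 15.85
tool_pos: [0.5573, 0.0506, 0.1321]
tool_rot: [-0.0, 0.998, 0.065, -0.0]
ft_force: [-0.2, 0.2, 0.3]
gripper_width: -0.0001
grip_force: 0.0
```

No contact at 0.132, 11 mm below where pressing started, so the pack has dropped home. I'll retreat and look.

```bash
python3 -m creep '[{"hand":0,"dx":0,"dy":0,"dz":-30,"rx":0,"ry":0,"rz":0},{"hand":0,"dx":0,"dy":0,"dz":-70,"rx":0,"ry":0,"rz":0},{"hand":0,"dx":0,"dy":0,"dz":-98,"rx":0,"ry":0,"rz":0},{"hand":0,"dx":0,"dy":0,"dz":-98,"rx":0,"ry":0,"rz":0},{"hand":0,"dx":0,"dy":0,"dz":-98,"rx":0,"ry":0,"rz":0}]'
python3 - <<'E'
from cell import *
from h import *
o=observe();c=camera("wrist");s=camera("scene");print(o['ft_force'])
cv2.imwrite('pics/w6.png',np.hstack([cv2.resize(c['img'][60:320,160:480],(400,325)),cv2.resize(s['img'][120:250,280:440],(400,325),interpolation=2)]))
E
```

```text
t: 16.35
tool_pos: [0.5576, 0.0506, 0.2307]
tool_rot: [0.0, 0.998, 0.064, 0.001]
ft_force: [-0.6, -0.4, -0.8]
gripper_width: 0.0001
grip_force: 0.0
[-0.58831644 -0.36022492 -0.77753096]
```

View pics/w6.png

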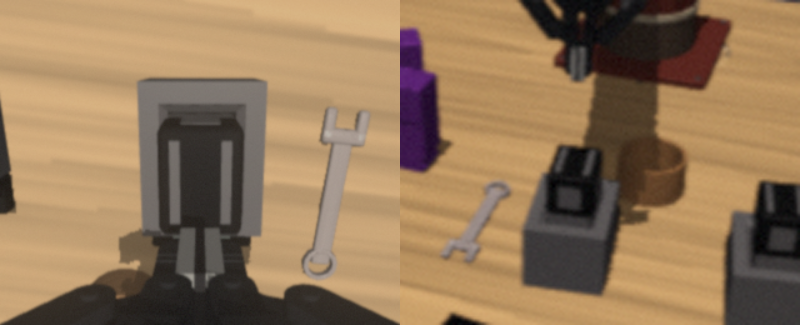

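The pack sits visibly lower than before, upright and centred in the dock, with the robot clear above it. Handing in.

```bash
python3 -c "
from cell import *
print(sign_off())"
```

```text
the job is handed in; nothing more can be done
None
```

The battery pack stood on the clips, was let go, then snapped home at a push of about 11 N; it sits upright in the dock, and I handed the job in at about 16 s with the robot clear (no verdict was returned).

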